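Pack the low green drum and put the lid on

ROBOT

A 6-joint arm with a two-finger parallel gripper is mounted at the origin on the work surface. World frame = base frame: x ahead of the robot, y to its left, z up, the work surface at z = 0. Lengths are in m, angles in degrees, forces in N, time in s.
With the tool pointing down it reaches from about 0.25 to 0.725 m from the base axis. Payload 9.7 kg.
Tool frame: the origin (TCP) lies midway between the tips of the shut fingers; the grasp point (between the pads) lies 19 mm behind it; y points along the fingers, x is the direction in which the jaws open and shut, and the axes are right-handed (so a half turn about y gives the same grasp; the last joint's range is limited). The gripper opens to 85 mm and grips with 20 to 120 N. Pads are 22 mm wide; open, the fingers measure 114 mm over their backs; the gripper's body (76 mm by 85 mm) begins 54 mm behind the grasp point. The pads swing forward as they close: fully open they stand 13 mm farther back than shut.
Start: joints at [68.64, 4.979, 10.078, 95.1, 0, 90], TCP at [0.2, 0.512, 0.231] pointing down, gripper open.
Joint ranges: [-179.16, 179.16], [-48.56, 103.87], [-65.8, 70.77], [-126.05, 130.52], [-82.76, 87.17], [-180, 180]. Speed limits (degrees/s): [127.2, 127.2, 147.25, 180, 180, 180].

INTERFACE

Orientations are given as [roll, pitch, yaw] about the fixed x, y, z axes, in that order (R = Rz(yaw) Ry(pitch) Rx(roll)).
In Python, from workcell import get_obs, camera, job_done gives the robot as it stands.
- The arm moves only by the tool play_rows, never from a script. Its argument "moves" is a list of rows, each a list of 3 entries, a list of its own where there are three numbers: the turn, a rotation vector about the tool's x, y, z in degrees, then the shift along the tool's x, y, z in m, then the opening in per cent of the stroke, from 0 (shut) to 100 (fully open). A call has exactly 5 rows; each row is the pose to reach, as a shift and turn from the pose commanded when the call began, along the tool's axes at that moment; what a row does not reach only later rows make up. A row lasts 1/10 s, in which the tool goes at most 50 mm and 8.59 degrees, less where a joint would pass 70% of its speed; a pose out of reach is approached as far as the arm can. A call with a gripper value outside its range is refused whole. The fingers move at their own pace and stop on an object; "grip_force" is the grip in N (left out, the last holds). Time passes only in rows, so rows that repeat a pose let the fingers close, or fill a call up. It gives the time, the measured TCP pose, the force and the opening at its end, in the units of the state.
- get_obs(): the state, without advancing time (a new reading comes with each control period).
- camera(name): name is "scene" or "top" or "wrist"; returns a dict with "img" (400x640x3 uint8, red, green, blue), "fov_y" (degrees; the focal length in pixels is half the picture's height over the tangent of half this angle, whatever the lens; pixels are square), "cx", "cy" (the principal point, pixels), "world_from_camera" (4x4, takes a point from camera to world coordinates). Camera axes: x right, y up, looking along -z (the intrinsics and any distortion apply to the point x, -y, -z); pixel columns grow to the right and rows downward; lengths in m; the calibration is good to about 2 mm. A picture is of the moment at which its call begins. There is no depth.
- job_done(): hands the job in, once; it reports no verdict.
The state is a dict: "time": time; "q": joint angles; "qd": joint speeds; "joint_efforts": joint torques, N m; "ee_pos": TCP position; "tcp_rot": TCP orientation; "wrist_force": force on the tool from outside, world axes, zero at the start; "torque": the same for the moment, N m; "opening": finger opening in m.
Only numpy, scipy, OpenCV 4.12 (cv2) and the standard library are available. Lean on these libraries where they do the work, as an engineer would, in place of code of your own. Each camera call takes 0.05 s, during which the arm holds its last target.

TASK

Set the low green drum upright in the empty compartment of the wooden packing box, then put the lid on so that it lies flat on the rim, square with the box. Lower both into place rather than dropping them, and leave the tall green drum standing where it is: it is too high for the lid to close over it.

Things in the scene. Friction and masses are not known exactly. Their poses are not given: they have to be found in the camera images.
- low_drum: Drum to pack: pale green disc, 56 mm diameter, 20 mm high, dark line round it, with a centred bare aluminium hub on top (24 mm diameter, 25 mm high) to hold it by; 45 mm high in all, about 0.15 kg. Origin: centre of its underside; z up along its axis. A bystander of the same shape is bare aluminium with a dark hub.
- tall_drum: The drum to leave alone: same green and same 56 mm diameter, but its body is 55 mm high (80 mm in all with its 25 mm aluminium hub). Origin: centre of its underside; z up.
- packing_box: Plywood box fixed to the bench, outside 130 (its x) by 226 (its y) by 66 mm high; walls, floor, divider 6 mm thick. Origin: centre of its underside; z up. A divider, top 16 mm below the rim, makes two compartments 118 by 104 mm, centred 55 mm from the origin along its y: the +y one is empty, the -y one holds a loose aluminium bracket 38 mm high.
- lid: Loose plywood lid, 150 (its x) by 246 (its y) mm: 8 mm panel on two 4 mm battens, about 0.22 kg. On top, centred, a dark grip bar 24 (x) by 60 (y) by 28 mm high. Origin: centre, at the battens' underside; z up; panel top at 12 mm, bar top at 40. Closed, the panel lies on the rim, battens inside with over 20 mm play, origin 62 mm above the box's. A half turn makes no difference.
There are look-alikes about, which are no part of the job. Leave any blue look-alike of the low_drum alone.

How it is judged:
By the outcome, as a careful person would: the job done as asked, in the order asked, and still so for the second after the job is handed in, with the robot touching nothing.
It also fails if it takes over 58 s, if anything falls off the work surface, if the arm or the gripper's body presses on something with over 40 N, if the wrist force passes 120 N, or if a joint passes its speed limit or range.

## Working session

There is one attempt and no reset: what is moved stays moved. The work goes in short steps, Python scripts to look and compute and a tool call to move; the robot and the scene stay as the last step left them, time stands still between calls to the robot, and variables do not carry over. Pictures are saved under pics/ and viewed, and the job is handed in when it is done.

Besides the shell and the picture viewer there is one more tool, called after "Request:" by a JSON object that holds its "method" and its "body", one argument or row to a line. play_rows: Moves the arm, as the interface text tells. Its arguments: {"type":"object","properties":{"moves":{"type":"array"},"grip_force":{"type":"number"}},"required":["moves"]}

```bash
ls; mkdir -p pics; cat > h.py <<'E'
import numpy as np, cv2
from workcell import get_obs, camera, job_done
E
python3 - <<'E'
from h import *
o=get_obs(); print(o)
for n in ["scene","top","wrist"]:
    c=camera(n); cv2.imwrite(f"pics/{n}0.png",c["img"][:,:,::-1]); np.save(f"{n}0.npy",c,allow_pickle=True)
    print(n,{k:v for k,v in c.items() if k!="img"})
E
```

```text
pics
{'time': 0.0, 'q': array([ 6.86416903e+01,  5.01040836e+00,  1.00340994e+01,  9.51003772e+01,
       -2.47317189e-04,  9.00013797e+01]), 'qd': array([ 0.09751038, -0.00841943,  0.02718824,  0.09137998,  0.12078421,
       -0.07138296]), 'joint_efforts': array([ 6.99354077e-04, -5.20389247e+01,  4.64805365e+01,  1.63795991e-02,
        3.71464216e-05, -2.11090179e-05]), 'ee_pos': array([0.20022383, 0.51200396, 0.23058654]), 'tcp_rot': array([-9.00002492e+01,  7.66861858e-02,  6.86403107e+01]), 'wrist_force': array([ 0.02854075, -0.68705835,  0.6300009 ]), 'torque': array([-0.00707366, -0.03170734, -0.01098943]), 'opening': 0.08525078662197468}
scene {'fov_y': 51.17097964680411, 'cx': 323.1824100102716, 'cy': 197.62240839656846, 'world_from_camera': array([[-0.65438992, -0.48233149,  0.58234884,  1.05770261],
       [ 0.75600612, -0.43273189,  0.49111898,  0.4319077 ],
       [ 0.01511876,  0.7616426 ,  0.64782095,  0.60520579],
       [ 0.        ,  0.        ,  0.        ,  1.        ]])}
top {'fov_y': 53.97944753977748, 'cx': 319.11838442316304, 'cy': 191.76627876612648, 'world_from_camera': array([[-0.00557878,  0.99248369, -0.12224974,  0.4671168 ],
       [-0.99983448, -0.00765318, -0.01650562,  0.00423987],
       [-0.01731716,  0.12213742,  0.99236211,  0.79716381],
       [ 0.        ,  0.        ,  0.        ,  1.        ]])}
wrist {'fov_y': 67.60120084528504, 'cx': 320.75179616224347, 'cy': 198.37710623174314, 'world_from_camera': array([[ 3.64203109e-01, -8.83210189e-01, -2.95458725e-01,
         1.24213896e-01],
       [ 9.31319473e-01,  3.45514160e-01,  1.15169458e-01,
         5.40970463e-01],
       [ 3.66334085e-04, -3.17111539e-01,  9.48388179e-01,
         3.74072697e-01],
       [ 0.00000000e+00,  0.00000000e+00,  0.00000000e+00,
         1.00000000e+00]])}
```

View pics/scene0.png

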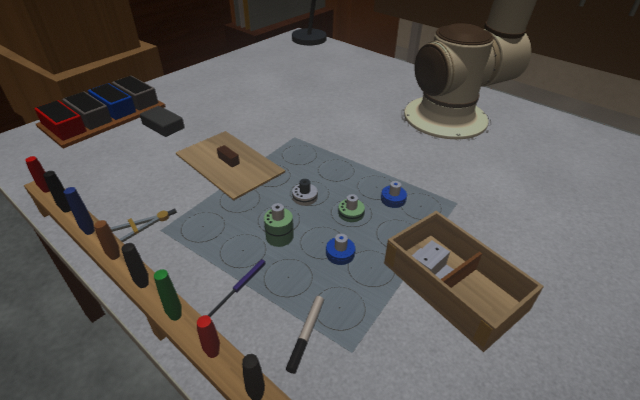

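View pics/top0.png

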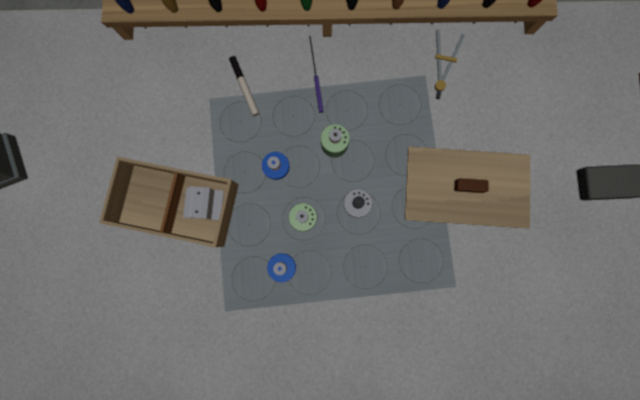

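View pics/wrist0.png

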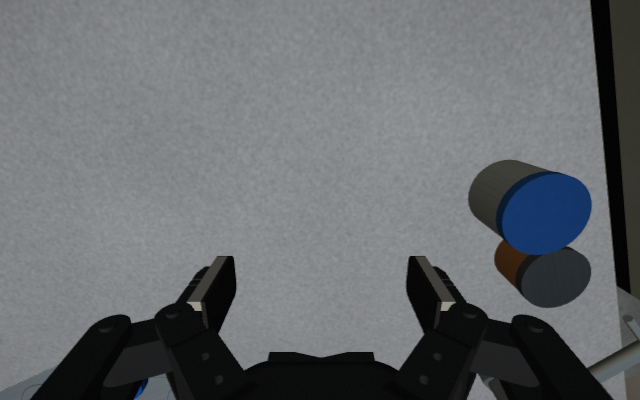

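Scene: low drum at scene (351,207) / top (303,217). Tall drum at scene (278,220) / top (335,138). Lid bar at top (472,185), and the box is at the left of the top picture with its empty compartment on the left (+y). I'll enlarge these for accurate points.

```bash
python3 - <<'E'
from h import *
def crop(n,x0,y0,w,h,s,out):
    im=np.load(f"{n}0.npy",allow_pickle=True).item()["img"][y0:y0+h,x0:x0+w,::-1]
    return cv2.resize(im,None,fx=s,fy=s,interpolation=cv2.INTER_CUBIC)
a=crop("top",95,150,150,100,5,0); cv2.imwrite("pics/tbox.png",a)
a=crop("scene",375,200,180,150,4,0); cv2.imwrite("pics/sbox.png",a)
a=crop("top",260,110,130,100*13//10,4,0);b=crop("scene",250,160,130,130,4,0); cv2.imwrite("pics/drums.png",cv2.resize(np.hstack([a,b]),(800,400)))
a=crop("top",400,140,135,95,5,0); cv2.imwrite("pics/tlid.png",a)
a=crop("scene",170,125,125,75,6,0); cv2.imwrite("pics/slid.png",a)
E
```

```text
(no output)
```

View pics/tbox.png

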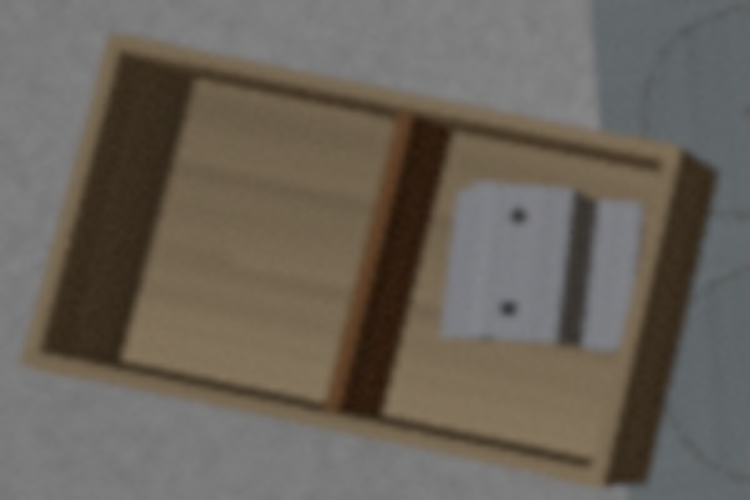

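View pics/sbox.png

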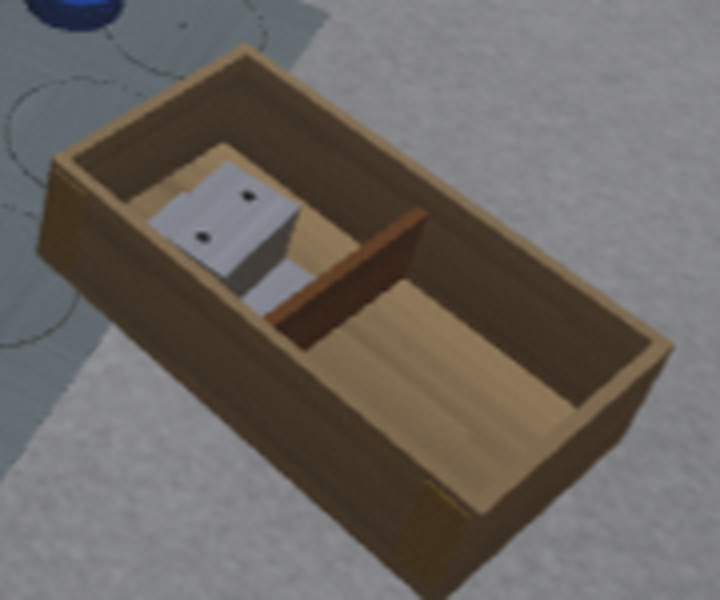

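View pics/drums.png

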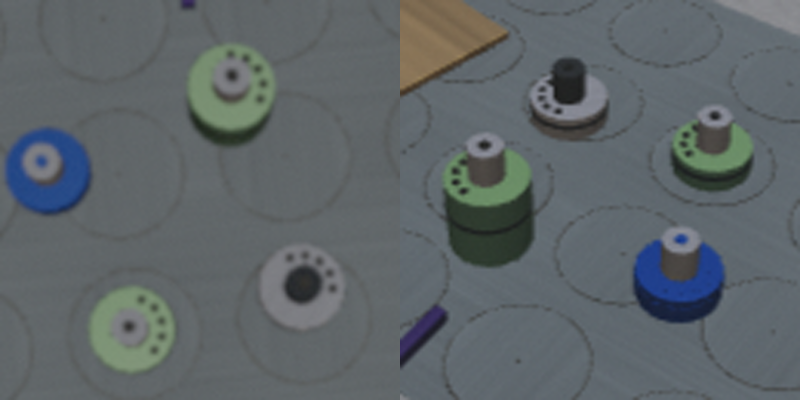

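View pics/tlid.png

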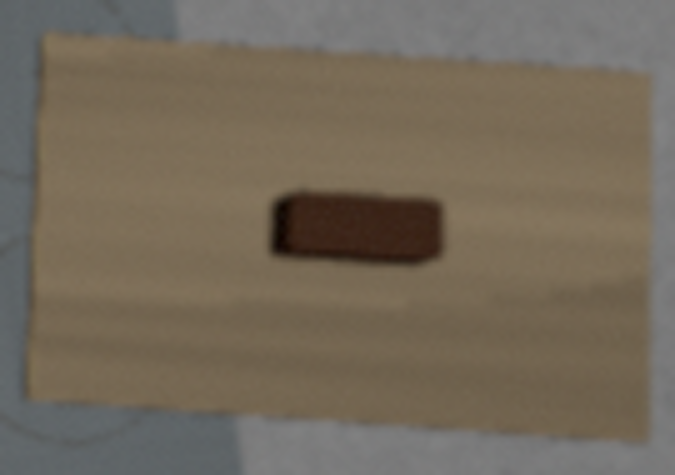

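View pics/slid.png

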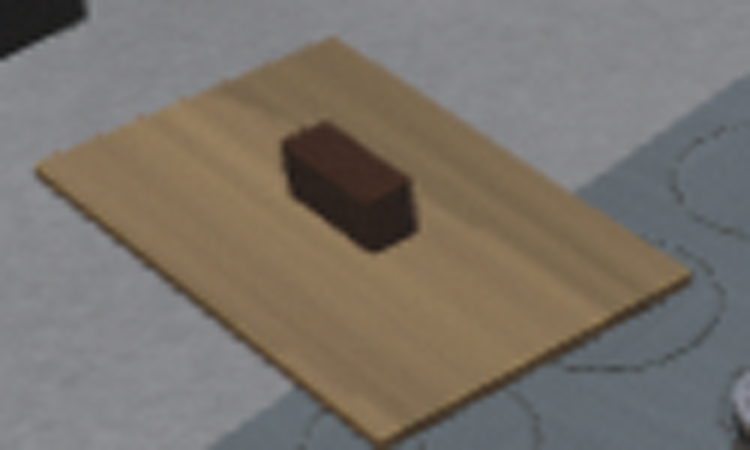

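```bash
cat >> h.py <<'E'
def load(n): return np.load(n+".npy",allow_pickle=True).item()
def ray(c,u,v):
    f=200/np.tan(np.radians(c["fov_y"]/2)); T=c["world_from_camera"]
    d=T[:3,:3]@np.array([(u-c["cx"])/f,-(v-c["cy"])/f,-1]); return T[:3,3],d/np.linalg.norm(d)
def tri(c1,p1,c2,p2):
    a,d=ray(c1,*p1); b,e=ray(c2,*p2)
    t=np.linalg.lstsq(np.c_[d,-e],b-a,rcond=None)[0]
    P,Q=a+t[0]*d,b+t[1]*e; return (P+Q)/2,np.linalg.norm(P-Q)
def plane(c,p,z):
    a,d=ray(c,*p); return a+d*(z-a[2])/d[2]
E
python3 - <<'E'
from h import *
np.set_printoptions(precision=4,suppress=True)
t,s=load("top0"),load("scene0")
def c(x,y,w,x0,y0): return ((x+.5)/w-.5+x0,(y+.5)/w-.5+y0)
def tb(x,y): return c(x,y,5,95,150)
def sb(x,y): return c(x,y,4,375,200)
def tl(x,y): return c(x,y,5,400,140)
def sl(x,y): return c(x,y,6,170,125)
def td(x,y): return c(x,y,4/1.3,260,110)
def sd(x,y): return c(x-400,y,4/1.3,250,160)
pts={"boxA":(tb(113,38),sb(480,515)),"boxB":(tb(28,362),sb(672,345)),"boxC":(tb(607,484),sb(248,47)),"boxD":(tb(683,147),sb(62,158)),
"lidTL":(tl(45,35),sl(380,443)),"lidTR":(tl(652,72),sl(38,168)),"lidBR":(tl(648,440),sl(332,38)),"lidBL":(tl(28,400),sl(690,272)),
"barTL":(tl(290,193),sl(372,203)),"barTR":(tl(440,200),sl(287,147)),"barBR":(tl(438,262),sl(325,124)),"barBL":(tl(285,255),sl(410,180)),
"lowhub":(td(129,327),sd(714,115)),"tallhub":(td(231,76),sd(485,144)),"alu":(td(303,284),sd(569,66)),"blue":(td(42,161),sd(680,240))}
R={}
for k,(a,b) in pts.items():
    P,r=tri(t,a,s,b); R[k]=P; print(k,P,round(r,4))
for n in("box","lid","bar"):
    K=[k for k in R if k.startswith(n)]; Q=np.array([R[k] for k in K]); print(n,Q.mean(0))
    for i in range(4):
        d=Q[(i+1)%4]-Q[i]; print("  edge",np.linalg.norm(d),np.degrees(np.arctan2(d[1],d[0])))
# mat height check & known z plane
for k,z in(("lowhub",.045),("tallhub",.08),("alu",.045)):
    print(k,plane(t,pts[k][0],z),plane(s,pts[k][1],z))
E
```

```text
boxA [0.6272 0.4039 0.0639] 0.0003
boxB [0.5028 0.4293 0.0651] 0.0023
boxC [0.4557 0.2105 0.063 ] 0.0035
boxD [0.5813 0.1851 0.0658] 0.0057
lidTL [ 0.6556 -0.1659  0.0088] 0.0006
lidTR [ 0.6369 -0.4092  0.0094] 0.0029
lidBR [ 0.4894 -0.3983  0.0095] 0.0003
lidBL [ 0.5069 -0.1542  0.0099] 0.0003
barTL [ 0.5844 -0.2517  0.0381] 0.0021
barTR [ 0.5811 -0.3095  0.0368] 0.003
barBR [ 0.5586 -0.3099  0.0358] 0.0019
barBL [ 0.5622 -0.2513  0.0368] 0.0035
lowhub [0.5134 0.0505 0.0454] 0.0003
tallhub [ 0.6634 -0.0136  0.0805] 0.0002
alu [ 0.5396 -0.0583  0.0455] 0.0006
blue [0.619  0.1062 0.0443] 0.0005
box [0.5418 0.3072 0.0644]
  edge 0.12704088018598045 168.45161689095295
  edge 0.22385827303557693 -102.13683004203148
  edge 0.12816103146027868 -11.434103537934675
  edge 0.22359215965825627 78.14334246710449
lid [ 0.5722 -0.2819  0.0094]
  edge 0.244069901264134 -94.39305653883942
  edge 0.1479945705020639 175.76291749972907
  edge 0.24465482325369847 85.88101806126308
  edge 0.14916886581128952 -4.462042834232711
bar [ 0.5716 -0.2806  0.0369]
  edge 0.057955027311698076 -93.32065345363493
  edge 0.02251215388664623 -179.14677745821206
  edge 0.05868088253223681 86.49005354464157
  edge 0.022290546379094767 -0.9872164303023548
lowhub [0.5133 0.0506 0.045 ] [0.5131 0.0501 0.045 ]
tallhub [ 0.6635 -0.0137  0.08  ] [ 0.663  -0.0139  0.08  ]
alu [ 0.5395 -0.0581  0.045 ] [ 0.5393 -0.059   0.045 ]
```

```bash
cat >> h.py <<'E'
from scipy.spatial.transform import Rotation as Ro
def plan(xyz,yaw,calls=1):
    o=get_obs(); R=Ro.from_euler("xyz",o["tcp_rot"],degrees=True); p=o["ee_pos"]
    G=Ro.from_euler("xyz",[-90,0,yaw],degrees=True)
    rv=(R.inv()*G).as_rotvec(degrees=True)
    for c in range(calls):
        f0=c/calls
        Rc=R*Ro.from_rotvec(rv*f0,degrees=True)
        d=Rc.inv().apply((np.array(xyz)-p)/calls)
        print("call",c,"turn",np.round(rv/calls,2),"shift",np.round(d,4),"per row",np.round(d/5,4),np.round(rv/calls/5,2))
    return
E
python3 -c "
from h import *
plan([.5132,.0503,.14],-11.9,3)"
```

```text
call 0 turn [ 2.000e-02  2.685e+01 -2.000e-02] shift [-0.1053  0.0304 -0.1532] per row [-0.0211  0.0061 -0.0306] [ 0.    5.37 -0.  ]
call 1 turn [ 2.000e-02  2.685e+01 -2.000e-02] shift [-0.0248  0.0303 -0.1843] per row [-0.005   0.0061 -0.0369] [ 0.    5.37 -0.  ]
call 2 turn [ 2.000e-02  2.685e+01 -2.000e-02] shift [ 0.0611  0.0302 -0.1756] per row [ 0.0122  0.006  -0.0351] [ 0.    5.37 -0.  ]
```

Request:
{"method": "play_rows", "body": {
  "moves": [
    [[0,5.4,0],[-0.021,0.006,-0.031],70],
    [[0,10.7,0],[-0.042,0.012,-0.061],70],
    [[0,16.1,0],[-0.063,0.018,-0.092],70],
    [[0,21.5,0],[-0.084,0.024,-0.123],70],
    [[0,26.8,0],[-0.105,0.03,-0.153],70]
  ],
  "grip_force": 40
}}

```text
time: 0.65
ee_pos: [0.3051, 0.3573, 0.2008]
tcp_rot: [-90.0, 0.0, 41.6]
wrist_force: [0.8, 0.1, 0.7]
opening: 0.0599
```

Request:
{"method": "play_rows", "body": {
  "moves": [
    [[0,5.4,0],[-0.005,0.006,-0.037],70],
    [[0,10.7,0],[-0.01,0.012,-0.074],70],
    [[0,16.1,0],[-0.015,0.018,-0.111],70],
    [[0,21.5,0],[-0.02,0.024,-0.147],70],
    [[0,26.8,0],[-0.025,0.03,-0.184],70]
  ]
}}

```text
time: 1.15
ee_pos: [0.4092, 0.2036, 0.171]
tcp_rot: [-90.0, -0.0, 14.8]
wrist_force: [0.4, 0.8, -0.1]
opening: 0.0595
```

Request:
{"method": "play_rows", "body": {
  "moves": [
    [[0,5.4,0],[0.012,0.006,-0.035],70],
    [[0,10.7,0],[0.024,0.012,-0.07],70],
    [[0,16.1,0],[0.037,0.018,-0.105],70],
    [[0,21.5,0],[0.049,0.024,-0.14],70],
    [[0,26.8,0],[0.061,0.03,-0.176],70]
  ]
}}

```text
time: 1.65
ee_pos: [0.5138, 0.0494, 0.1409]
tcp_rot: [-90.0, 0.0, -12.0]
wrist_force: [0.3, 0.5, -0.0]
opening: 0.0597
```

```bash
python3 -c "
from h import *
c=camera('wrist'); cv2.imwrite('pics/w1.png',c['img'][:,:,::-1]); np.save('w1.npy',c,allow_pickle=True)
c=camera('top'); cv2.imwrite('pics/t1.png',c['img'][:,:,::-1])
o=get_obs();print(o['time'],o['ee_pos'],o['tcp_rot'])
plan([.5132,.0503,.023],-11.9,2)"
```

```text
1.75 [0.51434428 0.04769348 0.13973864] [-9.00686485e+01  7.64446963e-02 -1.21371432e+01]
call 0 turn [ 0.03 -0.12 -0.04] shift [-0.0008  0.0584  0.0012] per row [-0.0002  0.0117  0.0002] [ 0.01 -0.02 -0.01]
call 1 turn [ 0.03 -0.12 -0.04] shift [-0.0008  0.0584  0.0012] per row [-0.0002  0.0117  0.0002] [ 0.01 -0.02 -0.01]
```

View pics/w1.png

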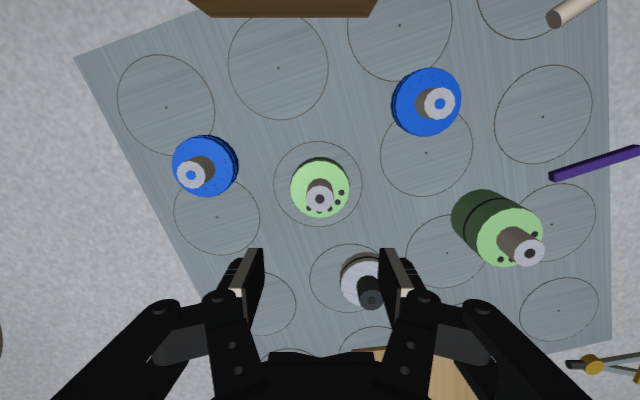

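Wrist picture: low-drum hub top at about (320,199), between the pads laterally. I'll check it by ray.

```bash
python3 -c "
from h import *
w=load('w1'); print(plane(w,(319.5,199),.0454)); t=load('top0'); print(tri(w,(319.5,199),t,(301.8,216.2)))"
```

```text
[0.51299216 0.05015782 0.0454    ]
(array([0.51290483, 0.05016667, 0.04533591]), np.float64(0.0001755204079853185))
```

Request:
{"method": "play_rows", "body": {
  "moves": [
    [[0,0,0],[0,0.016,0.001],70],
    [[0,0,0],[-0.001,0.032,0.002],70],
    [[0,0,0],[-0.001,0.048,0.002],70],
    [[0,0,0],[-0.001,0.064,0.002],70],
    [[0,0,0],[-0.001,0.075,0.002],70]
  ]
}}

```text
time: 2.25
ee_pos: [0.512, 0.0534, 0.0651]
tcp_rot: [-90.0, 0.1, -11.7]
wrist_force: [-0.4, 0.0, -0.3]
opening: 0.0597
```

```bash
python3 -c "
from h import *
c=camera('wrist'); cv2.imwrite('pics/w2.png',c['img'][:,:,::-1])
for i in range(2): o=get_obs();print(o['time'],o['ee_pos'],o['tcp_rot'])
plan([.513,.0502,.023],-11.9,1)"
```

```text
2.3 [0.511373   0.05324513 0.06365343] [-90.04838129   0.1706137  -11.70937118]
2.3 [0.511373   0.05324513 0.06365343] [-90.04838129   0.1706137  -11.70937118]
call 0 turn [ 0.05  0.19 -0.17] shift [ 0.0023  0.0406 -0.0026] per row [ 0.0005  0.0081 -0.0005] [ 0.01  0.04 -0.03]
```

View pics/w2.png

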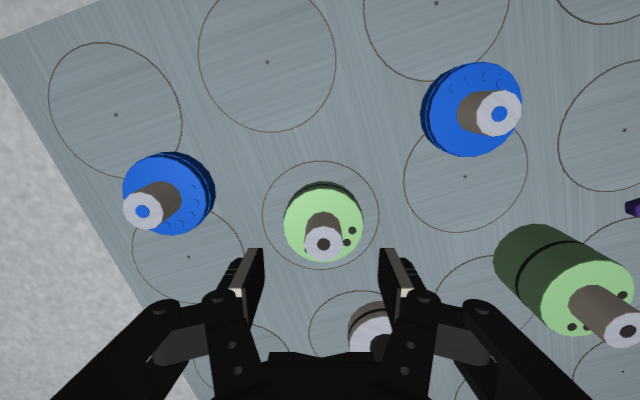

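Hub at (323,244), centred between the pads; going down to z = 23 mm.

Request:
{"method": "play_rows", "body": {
  "moves": [
    [[0,0,0],[0.001,0.012,-0.001],70],
    [[0,0,0],[0.001,0.024,-0.002],70],
    [[0,0,0],[0.001,0.035,-0.002],70],
    [[0,0,0],[0.001,0.041,-0.002],70],
    [[0,0,0],[0.001,0.041,-0.002],70]
  ]
}}

```text
time: 2.8
ee_pos: [0.5127, 0.0507, 0.0242]
tcp_rot: [-90.0, 0.1, -11.8]
wrist_force: [0.2, -0.0, -0.3]
opening: 0.0596
```

```bash
python3 -c "
from h import *
c=camera('wrist'); cv2.imwrite('pics/w3.png',c['img'][:,:,::-1])
o=get_obs();print(o['time'],o['ee_pos'],o['tcp_rot'],o['wrist_force'])
plan([.513,.0502,.023],-11.9,1)"
```

```text
2.85 [0.51304817 0.05080759 0.0249569 ] [-9.00094173e+01  3.77548170e-02 -1.17576732e+01] [-0.25511572 -0.14808435  0.50091024]
call 0 turn [ 0.01  0.14 -0.04] shift [ 0.0001  0.002  -0.0006] per row [ 0.      0.0004 -0.0001] [ 0.    0.03 -0.01]
```

View pics/w3.png

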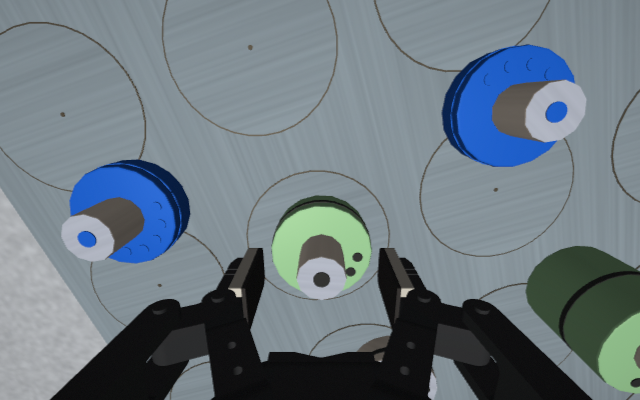

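Hub at (321,278), centred between the pads. Closing.

Request:
{"method": "play_rows", "body": {
  "moves": [
    [[0,0,0],[0,0.001,0],10],
    [[0,0,0],[0,0.001,0],10],
    [[0,0,0],[0,0.001,0],10],
    [[0,0,0],[0,0.001,0],10],
    [[0,0,0],[0,0.001,0],10]
  ],
  "grip_force": 40
}}

```text
time: 3.35
ee_pos: [0.5136, 0.0508, 0.0249]
tcp_rot: [-90.0, -0.1, -11.8]
wrist_force: [-1.3, 0.0, 5.4]
opening: 0.0223
```

Request:
{"method": "play_rows", "body": {
  "moves": [
    [[0,0,0],[0,-0.005,0],10],
    [[0,0,0],[0,-0.02,0],10],
    [[0,0,0],[0,-0.045,0],10],
    [[0,0,0],[0,-0.075,0],10],
    [[0,0,0],[0,-0.105,0],10]
  ]
}}

```text
time: 3.85
ee_pos: [0.513, 0.0508, 0.1312]
tcp_rot: [-90.0, 0.0, -11.8]
wrist_force: [0.7, 0.1, -2.1]
opening: 0.0227
```

```bash
python3 -c "
from h import *
c=camera('wrist'); cv2.imwrite('pics/w4.png',c['img'][:,:,::-1])
o=get_obs();print(o['time'],o['ee_pos'],o['tcp_rot'],o['wrist_force'],o['opening'])
plan([.5533,.361,.2],-11.9,2)"
```

```text
3.9 [0.51482764 0.05095235 0.13658457] [-89.88719027  -0.36125579 -11.75940038] [-0.34039125  0.2355062   3.20793242] 0.022347628470872648
call 0 turn [-0.06  0.07  0.18] shift [-0.0126 -0.0315  0.1558] per row [-0.0025 -0.0063  0.0312] [-0.01  0.01  0.04]
call 1 turn [-0.06  0.07  0.18] shift [-0.0129 -0.0316  0.1557] per row [-0.0026 -0.0063  0.0311] [-0.01  0.01  0.04]
```

View pics/w4.png

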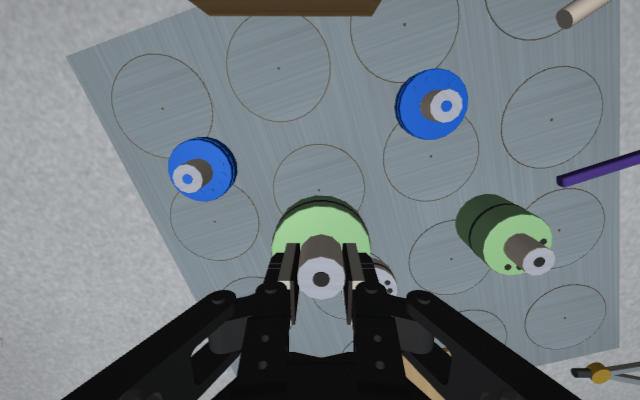

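Held upright, hub at (321,278). Moving over the empty compartment.

Request:
{"method": "play_rows", "body": {
  "moves": [
    [[0,0,0],[-0.002,-0.005,0.025],10],
    [[0,0,0],[-0.005,-0.012,0.055],10],
    [[0,0,0],[-0.007,-0.019,0.088],10],
    [[0,0,0],[-0.01,-0.025,0.122],10],
    [[0,0,0],[-0.0125,-0.03,0.156],10]
  ]
}}

```text
time: 4.4
ee_pos: [0.5329, 0.2074, 0.1605]
tcp_rot: [-90.0, -0.0, -11.8]
wrist_force: [1.0, -0.2, -1.9]
opening: 0.0224
```

Request:
{"method": "play_rows", "body": {
  "moves": [
    [[0,0,0],[-0.003,-0.007,0.034],10],
    [[0,0,0],[-0.006,-0.014,0.068],10],
    [[0,0,0],[-0.008,-0.02,0.101],10],
    [[0,0,0],[-0.01,-0.025,0.131],10],
    [[0,0,0],[-0.0125,-0.03,0.156],10]
  ]
}}

```text
time: 4.9
ee_pos: [0.5523, 0.363, 0.1899]
tcp_rot: [-90.0, -0.0, -11.7]
wrist_force: [-0.4, -0.1, -1.1]
opening: 0.0226
```

Request:
{"method": "play_rows", "body": {
  "moves": [
    [[0,0,0],[0,0,0],10],
    [[0,0,0],[0,0,0],10],
    [[0,0,0],[0,0,0],10],
    [[0,0,0],[0,0,0],10],
    [[0,0,0],[0,0,0],10]
  ]
}}

```text
time: 5.4
ee_pos: [0.5524, 0.3605, 0.1896]
tcp_rot: [-90.0, -0.0, -11.8]
wrist_force: [-0.5, 0.3, -1.5]
opening: 0.0224
```

```bash
python3 -c "
from h import *
c=camera('wrist'); cv2.imwrite('pics/w5.png',c['img'][:,:,::-1]);np.save('w5.npy',c,allow_pickle=True)
o=get_obs();print(o['time'],o['ee_pos'],o['tcp_rot'],o['wrist_force'],o['opening'])
plan([.5533,.361,.06],-11.9,2)"
```

```text
5.45 [0.55246272 0.36065475 0.18950481] [-8.99976685e+01 -8.45267447e-03 -1.18072130e+01] [ 0.50320698 -0.41535598 -1.78418454] 0.022719770968277066
call 0 turn [-0.    0.05  0.  ] shift [0.0004 0.0648 0.0003] per row [0.0001 0.013  0.0001] [-0.    0.01  0.  ]
call 1 turn [-0.    0.05  0.  ] shift [0.0004 0.0648 0.0003] per row [0.0001 0.013  0.0001] [-0.    0.01  0.  ]
```

View pics/w5.png

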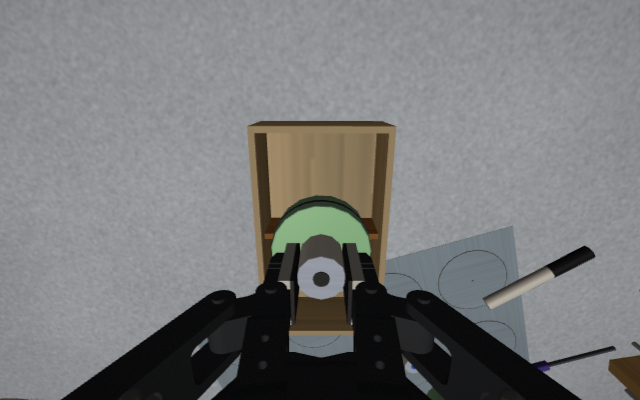

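```bash
python3 -c "
from h import *
w=load('w5');t=load('top0')
for p,q in (((249,128),(100.2,222)),((396,128),(117.2,157.2))): print(plane(w,p,.066),tri(w,p,t,q))"
```

```text
[0.50284241 0.42872127 0.066     ] (array([0.50291066, 0.4285129 , 0.06481436]), np.float64(0.0007751841309367433))
[0.62850091 0.40243255 0.066     ] (array([0.62759276, 0.40249777, 0.06633486]), np.float64(0.0016268187895355812))
```

Request:
{"method": "play_rows", "body": {
  "moves": [
    [[0,0,0],[0,0.015,0],10],
    [[0,0,0],[0,0.035,0],10],
    [[0,0,0],[0,0.06,0],10],
    [[0,0,0],[0,0.08,0],10],
    [[0,0,0],[0,0.1,0],10]
  ]
}}

```text
time: 5.95
ee_pos: [0.5523, 0.3609, 0.0885]
tcp_rot: [-90.0, 0.0, -11.8]
wrist_force: [1.0, 0.2, -1.1]
opening: 0.0223
```

Request:
{"method": "play_rows", "body": {
  "moves": [
    [[0,0,0],[0,0.012,0],10],
    [[0,0,0],[0,0.024,0],10],
    [[0,0,0],[0,0.034,0],10],
    [[0,0,0],[0,0.042,0],10],
    [[0,0,0],[0,0.048,0],10]
  ]
}}

```text
time: 6.45
ee_pos: [0.5524, 0.3614, 0.0409]
tcp_rot: [-90.0, -0.0, -11.8]
wrist_force: [0.4, 0.2, -1.5]
opening: 0.0229
```

```bash
python3 -c "
from h import *
c=camera('wrist'); cv2.imwrite('pics/w6.png',c['img'][:,:,::-1])
o=get_obs();print(o['time'],o['ee_pos'],o['tcp_rot'],o['wrist_force'],o['opening'])
plan([.5533,.361,.031],-11.9,1)"
```

```text
6.5 [0.55210006 0.36115529 0.03992812] [-9.00438625e+01  4.28959147e-02 -1.17599063e+01] [-0.63352865 -0.55562047 -1.80217125] 0.022850899203499656
call 0 turn [ 0.04  0.14 -0.04] shift [0.0012 0.0089 0.0001] per row [0.0002 0.0018 0.    ] [ 0.01  0.03 -0.01]
```

View pics/w6.png

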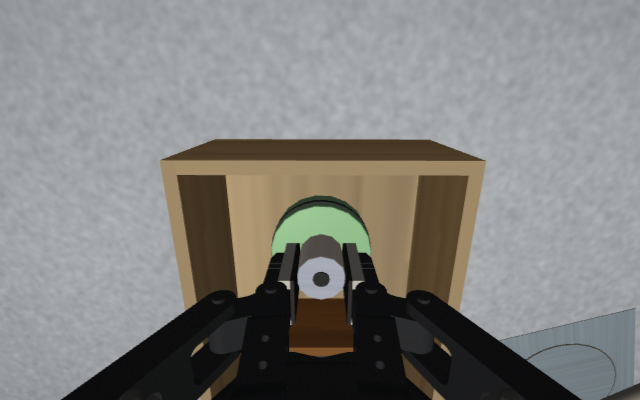

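Drum is centred in the compartment. Slow last descent to contact.

Request:
{"method": "play_rows", "body": {
  "moves": [
    [[0,0,0],[0,0.002,0],10],
    [[0,0,0],[0,0.004,0],10],
    [[0,0,0],[0,0.006,0],10],
    [[0,0,0],[0,0.0075,0],10],
    [[0,0,0],[0,0.0075,0],10]
  ]
}}

```text
time: 7.0
ee_pos: [0.5523, 0.3613, 0.0336]
tcp_rot: [-90.0, 0.0, -11.8]
wrist_force: [0.2, -0.5, -1.4]
opening: 0.0225
```

Request:
{"method": "play_rows", "body": {
  "moves": [
    [[0,0,0],[0,0.0005,0],10],
    [[0,0,0],[0,0.001,0],10],
    [[0,0,0],[0,0.001,0],10],
    [[0,0,0],[0,0.0015,0],10],
    [[0,0,0],[0,0.0015,0],10]
  ]
}}

```text
time: 7.5
ee_pos: [0.5524, 0.3613, 0.0322]
tcp_rot: [-90.0, 0.0, -11.8]
wrist_force: [0.0, 0.3, -1.6]
opening: 0.0222
```

Request:
{"method": "play_rows", "body": {
  "moves": [
    [[0,0,0],[0,0.0005,0],10],
    [[0,0,0],[0,0.001,0],10],
    [[0,0,0],[0,0.001,0],10],
    [[0,0,0],[0,0.001,0],10],
    [[0,0,0],[0,0.001,0],10]
  ]
}}

```text
time: 8.0
ee_pos: [0.5524, 0.3614, 0.0313]
tcp_rot: [-90.0, -0.0, -11.8]
wrist_force: [-0.1, 0.5, -1.2]
opening: 0.0227
```

Request:
{"method": "play_rows", "body": {
  "moves": [
    [[0,0,0],[0,0.0005,0],10],
    [[0,0,0],[0,0.001,0],10],
    [[0,0,0],[0,0.001,0],10],
    [[0,0,0],[0,0.001,0],10],
    [[0,0,0],[0,0.001,0],10]
  ]
}}

```text
time: 8.5
ee_pos: [0.5524, 0.3614, 0.0309]
tcp_rot: [-90.0, -0.0, -11.8]
wrist_force: [-2.6, -1.7, 6.1]
opening: 0.0226
```

Contact felt (6 N). Releasing, then lifting straight up.

Request:
{"method": "play_rows", "body": {
  "moves": [
    [[0,0,0],[0,-0.0005,0],30],
    [[0,0,0],[0,-0.0005,0],40],
    [[0,0,0],[0,-0.0005,0],50],
    [[0,0,0],[0,-0.0005,0],50],
    [[0,0,0],[0,-0.0005,0],50]
  ]
}}

```text
time: 9.0
ee_pos: [0.5524, 0.3613, 0.0306]
tcp_rot: [-90.0, 0.0, -11.8]
wrist_force: [-0.7, 0.1, 0.4]
opening: 0.043
```

Request:
{"method": "play_rows", "body": {
  "moves": [
    [[0,0,0],[0,-0.01,0],50],
    [[0,0,0],[0,-0.03,0],50],
    [[0,0,0],[0,-0.07,0],50],
    [[0,0,0],[0,-0.115,0],50],
    [[0,0,0],[0,-0.16,0],50]
  ]
}}

```text
time: 9.5
ee_pos: [0.552, 0.3611, 0.1932]
tcp_rot: [-90.0, -0.0, -11.8]
wrist_force: [1.2, 0.8, -0.4]
opening: 0.0428
```

```bash
python3 -c "
from h import *
c=camera('wrist'); cv2.imwrite('pics/w7.png',c['img'][:,:,::-1]);np.save('w7.npy',c,allow_pickle=True)
o=get_obs();print(o['time'],o['ee_pos'],o['tcp_rot'],o['wrist_force'],o['opening'])
plan([.572,-.281,.15],-4.3,4)"
```

```text
9.55 [0.55343025 0.36203607 0.20214892] [-89.57363237  -0.42572949 -11.76219523] [-2.83164901 -0.88931167  6.03216764] 0.042261730372947975
call 0 turn [-0.1  -1.87  0.11] shift [ 0.0372  0.0121 -0.1565] per row [ 0.0074  0.0024 -0.0313] [-0.02 -0.37  0.02]
call 1 turn [-0.1  -1.87  0.11] shift [ 0.0321  0.0124 -0.1576] per row [ 0.0064  0.0025 -0.0315] [-0.02 -0.37  0.02]
call 2 turn [-0.1  -1.87  0.11] shift [ 0.027   0.0126 -0.1586] per row [ 0.0054  0.0025 -0.0317] [-0.02 -0.37  0.02]
call 3 turn [-0.1  -1.87  0.11] shift [ 0.0219  0.0128 -0.1594] per row [ 0.0044  0.0026 -0.0319] [-0.02 -0.37  0.02]
```

View pics/w7.png

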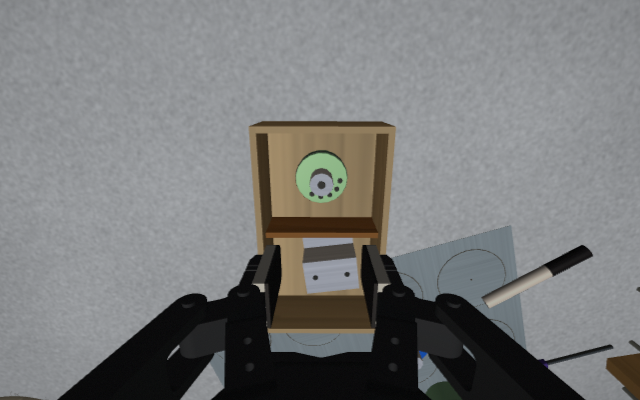

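Drum stands upright, hub at (321,183), in the compartment. On to the lid.

Request:
{"method": "play_rows", "body": {
  "moves": [
    [[0,0,0],[0.006,0.002,-0.025],80],
    [[0,0,0],[0.013,0.004,-0.055],80],
    [[0,0,0],[0.021,0.006,-0.088],80],
    [[0,0,0],[0.029,0.008,-0.122],80],
    [[0,0,0],[0.0377,0.01,-0.156],80]
  ]
}}

```text
time: 10.05
ee_pos: [0.5574, 0.1997, 0.1816]
tcp_rot: [-90.0, -0.0, -11.7]
wrist_force: [-0.2, 0.4, 0.4]
opening: 0.0684
```

Request:
{"method": "play_rows", "body": {
  "moves": [
    [[0,0,0],[0.0075,0.002,-0.031],80],
    [[0,0,0],[0.015,0.004,-0.062],80],
    [[0,0,0],[0.0225,0.006,-0.094],80],
    [[0,0,0],[0.03,0.008,-0.125],80],
    [[0,0,0],[0.0377,0.01,-0.156],80]
  ]
}}

```text
time: 10.55
ee_pos: [0.5625, 0.0392, 0.1717]
tcp_rot: [-90.0, -0.1, -11.8]
wrist_force: [0.2, -0.7, 0.3]
opening: 0.0682
```

Request:
{"method": "play_rows", "body": {
  "moves": [
    [[0,0,0],[0.0075,0.002,-0.031],80],
    [[0,0,0],[0.015,0.004,-0.062],80],
    [[0,0,0],[0.0225,0.006,-0.094],80],
    [[0,0,0],[0.03,0.008,-0.125],80],
    [[0,0,0],[0.0377,0.01,-0.156],80]
  ]
}}

```text
time: 11.05
ee_pos: [0.5677, -0.1212, 0.1617]
tcp_rot: [-90.0, -0.1, -11.8]
wrist_force: [0.3, -0.4, 0.4]
opening: 0.0686
```

Request:
{"method": "play_rows", "body": {
  "moves": [
    [[0,-1.5,0],[0.0085,0.002,-0.036],80],
    [[0,-3,0],[0.017,0.004,-0.07],80],
    [[0,-4.5,0],[0.0247,0.006,-0.102],80],
    [[0,-6,0],[0.0317,0.008,-0.131],80],
    [[0,-7.5,0],[0.0377,0.01,-0.156],80]
  ]
}}

```text
time: 11.55
ee_pos: [0.5727, -0.282, 0.1515]
tcp_rot: [-90.0, -0.0, -4.2]
wrist_force: [0.2, 0.4, 0.4]
opening: 0.0684
```

Request:
{"method": "play_rows", "body": {
  "moves": [
    [[0,0,0],[0,0,0],80],
    [[0,0,0],[0,0,0],80],
    [[0,0,0],[0,0,0],80],
    [[0,0,0],[0,0,0],80],
    [[0,0,0],[0,0,0],80]
  ]
}}

```text
time: 12.05
ee_pos: [0.573, -0.2795, 0.1512]
tcp_rot: [-90.0, -0.0, -4.2]
wrist_force: [-0.0, -0.7, -0.9]
opening: 0.0684
```

```bash
python3 -c "
from h import *
c=camera('wrist'); cv2.imwrite('pics/w8.png',c['img'][:,:,::-1]);np.save('w8.npy',c,allow_pickle=True)
o=get_obs();print(o['time'],o['ee_pos'],o['tcp_rot'],o['wrist_force'],o['opening'])
plan([.572,-.281,.05],-4.3,1)"
```

```text
12.1 [ 0.57302267 -0.27959566  0.15114609] [-9.00063612e+01 -2.31150945e-02 -4.20972118e+00] [-0.6707219  -0.56506858  0.41547654] 0.06838748287340414
call 0 turn [0.01 0.09 0.02] shift [-0.001   0.1011 -0.0015] per row [-0.0002  0.0202 -0.0003] [0.   0.02 0.  ]
```

View pics/w8.png

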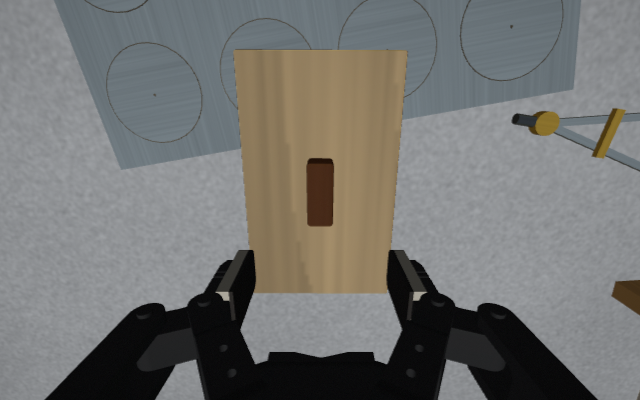

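Lid is square in the wrist view; bar top spans about (307–333, 164–226), lid corners at (235,50), (407,50), (387+,293). Check by rays.

```bash
python3 -c "
from h import *
w=load('w8');im=w['img'].astype(int)
cv2.imwrite('pics/w8c.png',cv2.resize(w['img'][145:240,285:355,::-1],None,fx=6,fy=6,interpolation=cv2.INTER_CUBIC))
s=0
for p in ((307,164),(333,164),(333,226),(307,226)):
  P=plane(w,p,.0395); s=s+P/4; print(P)
print(s)
for p in ((235,50.5),(407,50.5)): print(plane(w,p,.012))
t=load('top0')
print(tri(w,(235,50.5),t,(405.2,219.6)),tri(w,(407,50.5),t,(408.6,146.6)))
"
```

```text
[ 0.56321935 -0.25155119  0.0395    ]
[ 0.58569155 -0.25320811  0.0395    ]
[ 0.58216288 -0.3115345   0.0395    ]
[ 0.55809058 -0.30975344  0.0395    ]
[ 0.57229109 -0.28151181  0.0395    ]
[ 0.5087617  -0.15446895  0.012     ]
[ 0.65558581 -0.16523723  0.012     ]
(array([ 0.5073333 , -0.15416289,  0.00794404]), np.float64(0.0010754575349510736)) (array([ 0.65517566, -0.16529185,  0.01258461]), np.float64(0.0004868927436955601))
```

View pics/w8c.png

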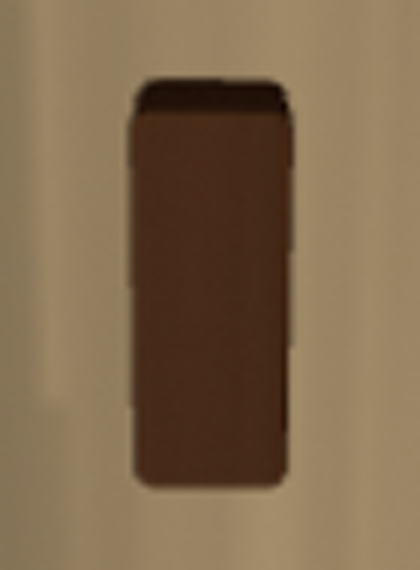

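Request:
{"method": "play_rows", "body": {
  "moves": [
    [[0,0,0],[0,0.01,-0.001],80],
    [[0,0,0],[-0.001,0.03,-0.002],80],
    [[0,0,0],[-0.001,0.055,-0.002],80],
    [[0,0,0],[-0.001,0.075,-0.002],80],
    [[0,0,0],[-0.001,0.09,-0.002],80]
  ]
}}

```text
time: 12.6
ee_pos: [0.571, -0.2818, 0.0585]
tcp_rot: [-90.0, 0.1, -4.3]
wrist_force: [-0.4, 0.1, -0.0]
opening: 0.0687
```

Request:
{"method": "play_rows", "body": {
  "moves": [
    [[0,0,0],[0,0.01,0],80],
    [[0,0,0],[0,0.02,0],80],
    [[0,0,0],[0,0.03,0],80],
    [[0,0,0],[0,0.037,0],80],
    [[0,0,0],[0,0.039,0],80]
  ]
}}

```text
time: 13.1
ee_pos: [0.5715, -0.2821, 0.021]
tcp_rot: [-90.0, 0.0, -4.3]
wrist_force: [-0.9, 0.5, -0.8]
opening: 0.0684
```

```bash
python3 -c "
from h import *
c=camera('wrist'); cv2.imwrite('pics/w9.png',c['img'][:,:,::-1]);np.save('w9.npy',c,allow_pickle=True)
o=get_obs();print(o['time'],o['ee_pos'],o['tcp_rot'],o['wrist_force'],o['opening'])
plan([.572,-.2815,.02],-4.25,1)"
```

```text
13.15 [ 0.57150596 -0.28215192  0.02117211] [-8.99881020e+01  3.25836545e-02 -4.26213921e+00] [-0.3271536   0.25238131  0.7196971 ] 0.06868569773191556
call 0 turn [-0.01 -0.01 -0.03] shift [0.0004 0.0012 0.0007] per row [0.0001 0.0002 0.0001] [-0.   -0.   -0.01]
```

View pics/w9.png

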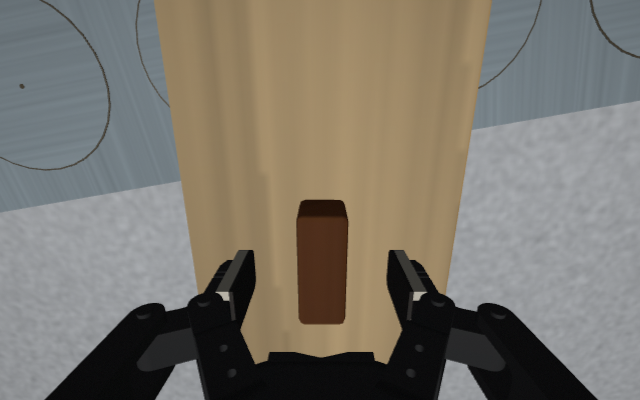

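Bar (297–347, 213–323) lies midway between the pads. Close and lift a little.

Request:
{"method": "play_rows", "body": {
  "moves": [
    [[0,0,0],[0,0.001,0],5],
    [[0,0,0],[0,0.001,0],5],
    [[0,0,0],[0,0.001,0],5],
    [[0,0,0],[0,0.001,0],5],
    [[0,0,0],[0,0.001,0],5]
  ],
  "grip_force": 80
}}

```text
time: 13.65
ee_pos: [0.5721, -0.2824, 0.0216]
tcp_rot: [-90.0, -0.1, -4.3]
wrist_force: [0.7, 0.4, 5.4]
opening: 0.0229
```

Request:
{"method": "play_rows", "body": {
  "moves": [
    [[0,0,0],[0,0.001,0],5],
    [[0,0,0],[0,-0.003,0],5],
    [[0,0,0],[0,-0.012,0],5],
    [[0,0,0],[0,-0.03,0],5],
    [[0,0,0],[0,-0.055,0],5]
  ]
}}

```text
time: 14.15
ee_pos: [0.5708, -0.2818, 0.075]
tcp_rot: [-89.9, 0.2, -4.3]
wrist_force: [0.5, -0.5, -1.6]
opening: 0.0225
```

Request:
{"method": "play_rows", "body": {
  "moves": [
    [[0,0,0],[0,-0.03,0],5],
    [[0,0,0],[0,-0.065,0],5],
    [[0,0,0],[0,-0.1,0],5],
    [[0,0,0],[0,-0.125,0],5],
    [[0,0,0],[0,-0.14,0],5]
  ]
}}

```text
time: 14.65
ee_pos: [0.572, -0.2824, 0.2186]
tcp_rot: [-90.1, -0.1, -4.3]
wrist_force: [0.4, 0.0, -3.6]
opening: 0.022
```

```bash
python3 -c "
from h import *
for n in ('wrist','scene','top'):
  c=camera(n); cv2.imwrite('pics/%s10.png'%n,c['img'][:,:,::-1]);np.save('%s10.npy'%n,c,allow_pickle=True)
o=get_obs();print(o['time'],o['ee_pos'],o['tcp_rot'],o['wrist_force'],o['opening'])
plan([.542,.3065,.2],-11.9,5)"
```

```text
14.8 [ 0.57202179 -0.28238449  0.21647614] [-9.00322480e+01 -7.45233894e-02 -4.26083679e+00] [ 0.25865846 -0.05331586 -2.95822158] 0.02226560840513235
call 0 turn [0.01 1.53 0.02] shift [-0.0147  0.0032  0.117 ] per row [-0.0029  0.0006  0.0234] [0.   0.31 0.  ]
call 1 turn [0.01 1.53 0.02] shift [-0.0179  0.0032  0.1166] per row [-0.0036  0.0006  0.0233] [0.   0.31 0.  ]
call 2 turn [0.01 1.53 0.02] shift [-0.021   0.0032  0.1161] per row [-0.0042  0.0006  0.0232] [0.   0.31 0.  ]
call 3 turn [0.01 1.53 0.02] shift [-0.024   0.0033  0.1155] per row [-0.0048  0.0007  0.0231] [0.   0.31 0.  ]
call 4 turn [0.01 1.53 0.02] shift [-0.0271  0.0033  0.1148] per row [-0.0054  0.0007  0.023 ] [0.   0.31 0.  ]
```

View pics/wrist10.png

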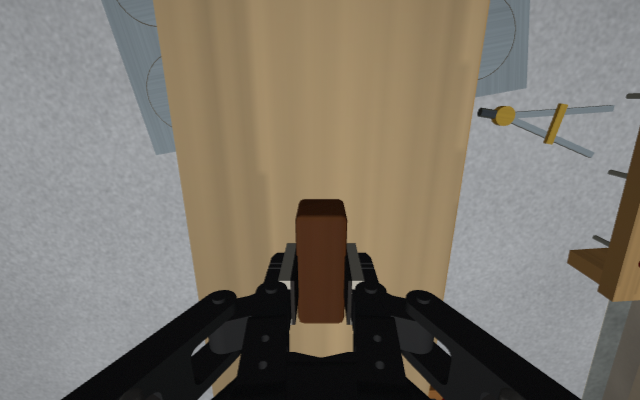

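View pics/scene10.png

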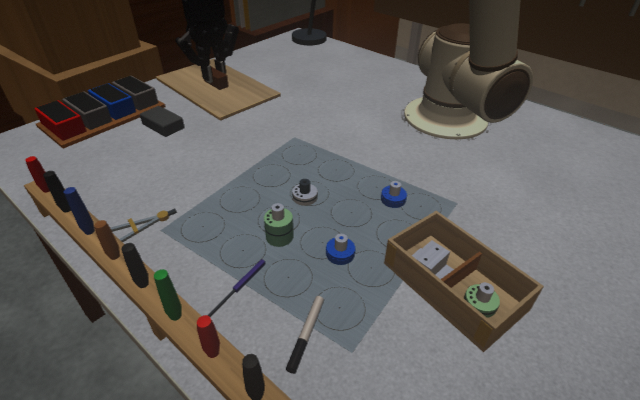

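Lid hangs level and square in the grip (bar at x 297–347); scene shows the drum standing in the box. Carrying the lid across at about 0.2 m.

Request:
{"method": "play_rows", "body": {
  "moves": [
    [[0,0,0],[-0.001,0,0.01],5],
    [[0,0,0],[-0.004,0,0.03],5],
    [[0,0,0],[-0.007,0,0.055],5],
    [[0,0,0],[-0.011,0,0.085],5],
    [[0,0,0],[-0.0147,0,0.1168],5]
  ]
}}

```text
time: 15.3
ee_pos: [0.5648, -0.163, 0.214]
tcp_rot: [-90.0, 0.1, -4.3]
wrist_force: [0.4, 0.5, -1.4]
opening: 0.0222
```

Request:
{"method": "play_rows", "body": {
  "moves": [
    [[0,0,0],[-0.0036,0,0.0284],5],
    [[0,0,0],[-0.0071,0,0.0567],5],
    [[0,0,0],[-0.0107,0,0.0851],5],
    [[0,0,0],[-0.0143,0,0.1134],5],
    [[0,0,0],[-0.0178,0,0.1418],5]
  ]
}}

```text
time: 15.8
ee_pos: [0.5574, -0.0201, 0.2142]
tcp_rot: [-90.0, 0.1, -4.2]
wrist_force: [0.4, -0.6, -2.4]
opening: 0.0221
```

Request:
{"method": "play_rows", "body": {
  "moves": [
    [[0,1.5,0],[-0.0036,0,0.0284],5],
    [[0,3,0],[-0.0071,0,0.0567],5],
    [[0,4.5,0],[-0.0107,0,0.0851],5],
    [[0,6,0],[-0.0143,0,0.1134],5],
    [[0,7.6,0],[-0.0178,0,0.1418],5]
  ]
}}

```text
time: 16.3
ee_pos: [0.5501, 0.1224, 0.2142]
tcp_rot: [-90.0, 0.1, -11.9]
wrist_force: [-0.7, 0.2, -3.1]
opening: 0.0222
```

```bash
python3 -c "
from h import *
o=get_obs();print(o['time'],o['ee_pos'],o['tcp_rot'],o['wrist_force'],o['opening'])
plan([.542,.3053,.2165],-11.9,2)"
```

```text
16.3 [0.55006698 0.12235958 0.21422027] [-90.04917459   0.12341393 -11.90718508] [-0.73108281  0.2301841  -3.12588094] 0.022179862295624846
call 0 turn [ 0.02 -0.   -0.06] shift [-0.0228 -0.0012  0.0887] per row [-0.0046 -0.0002  0.0177] [ 0.   -0.   -0.01]
call 1 turn [ 0.02 -0.   -0.06] shift [-0.0228 -0.0012  0.0887] per row [-0.0046 -0.0002  0.0177] [ 0.   -0.   -0.01]
```

Request:
{"method": "play_rows", "body": {
  "moves": [
    [[0,0,0],[-0.0064,0,0.025],5],
    [[0,0,0],[-0.0126,0,0.049],5],
    [[0,0,0],[-0.0185,0,0.072],5],
    [[0,0,0],[-0.0242,0,0.094],5],
    [[0,0,0],[-0.0293,0,0.114],5]
  ]
}}

```text
time: 16.8
ee_pos: [0.5448, 0.2398, 0.2141]
tcp_rot: [-90.1, 0.1, -11.8]
wrist_force: [0.3, -0.4, -2.9]
opening: 0.0223
```

Request:
{"method": "play_rows", "body": {
  "moves": [
    [[0,0,0],[-0.0045,0,0.018],5],
    [[0,0,0],[-0.0085,0,0.034],5],
    [[0,0,0],[-0.0124,0,0.048],5],
    [[0,0,0],[-0.015,0,0.058],5],
    [[0,0,0],[-0.0163,0,0.0634],5]
  ]
}}

```text
time: 17.3
ee_pos: [0.543, 0.3046, 0.2156]
tcp_rot: [-90.0, 0.0, -11.8]
wrist_force: [0.1, -0.8, -2.3]
opening: 0.0222
```

Request:
{"method": "play_rows", "body": {
  "moves": [
    [[0,0,0],[0,0.005,0],5],
    [[0,0,0],[0,0.015,0],5],
    [[0,0,0],[0,0.03,0],5],
    [[0,0,0],[0,0.04,0],5],
    [[0,0,0],[0,0.04,0],5]
  ]
}}

```text
time: 17.8
ee_pos: [0.5425, 0.3029, 0.1736]
tcp_rot: [-90.1, 0.1, -11.9]
wrist_force: [0.0, -0.1, -2.7]
opening: 0.0221
```

```bash
python3 -c "
from h import *
for n in ('wrist','scene','top'):
  c=camera(n); cv2.imwrite('pics/%s11.png'%n,c['img'][:,:,::-1]);np.save('%s11.npy'%n,c,allow_pickle=True)
o=get_obs();print(o['time'],o['ee_pos'],o['tcp_rot'],o['wrist_force'],o['opening'])
plan([.542,.3053,.1],-11.9,1)"
```

```text
17.95 [0.54323976 0.30364559 0.17631337] [-8.99775675e+01 -2.46309750e-02 -1.18771060e+01] [ 8.58531226e-04  2.56701130e-01 -1.36602862e+00] 0.02245865508026627
call 0 turn [-0.02  0.02  0.02] shift [-0.0016  0.0763  0.0013] per row [-0.0003  0.0153  0.0003] [-0.  0.  0.]
```

View pics/wrist11.png

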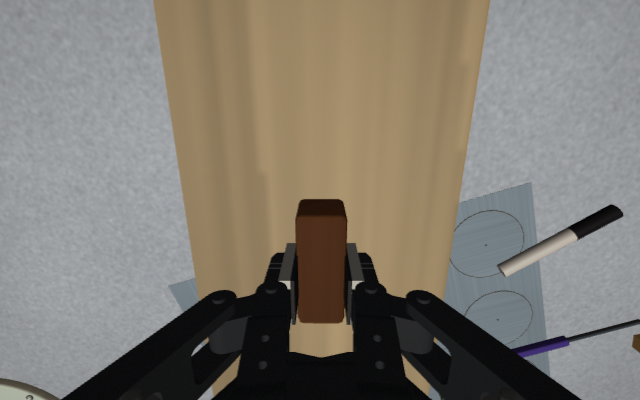

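View pics/scene11.png

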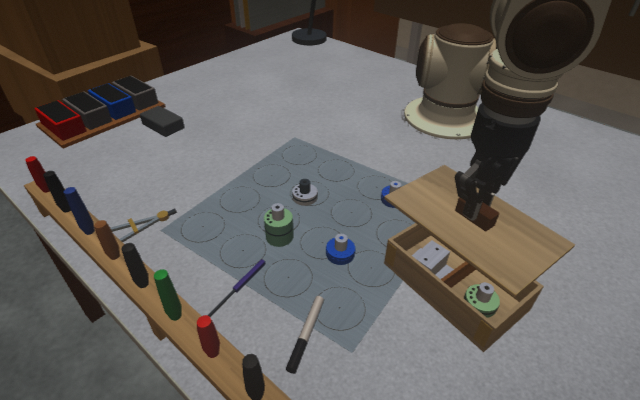

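Lid hangs square over the box (scene: parallel to it, slightly above). Lowering.

Request:
{"method": "play_rows", "body": {
  "moves": [
    [[0,0,0],[0,0.01,0.001],5],
    [[0,0,0],[-0.001,0.027,0.0015],5],
    [[0,0,0],[-0.001,0.047,0.0015],5],
    [[0,0,0],[-0.001,0.062,0.0015],5],
    [[0,0,0],[-0.001,0.072,0.0015],5]
  ]
}}

```text
time: 18.45
ee_pos: [0.5421, 0.3053, 0.1022]
tcp_rot: [-90.0, 0.1, -11.9]
wrist_force: [-1.0, 0.4, -1.7]
opening: 0.022
```

Request:
{"method": "play_rows", "body": {
  "moves": [
    [[0,0,0],[0,0.004,0],5],
    [[0,0,0],[0,0.007,0],5],
    [[0,0,0],[0,0.009,0],5],
    [[0,0,0],[0,0.01,0],5],
    [[0,0,0],[0,0.01,0],5]
  ]
}}

```text
time: 18.95
ee_pos: [0.5426, 0.3056, 0.0941]
tcp_rot: [-90.0, -0.0, -11.9]
wrist_force: [-0.1, 0.8, -3.5]
opening: 0.0224
```

```bash
python3 -c "
from h import *
for n in ('scene','top'):
  c=camera(n); cv2.imwrite('pics/%s12.png'%n,c['img'][:,:,::-1])
o=get_obs();print(o['time'],o['ee_pos'],o['tcp_rot'],o['wrist_force'],o['opening'])
plan([.542,.3053,.083],-11.9,1)"
```

```text
19.05 [0.54258224 0.30554455 0.09416034] [-8.99805490e+01 -2.22995331e-02 -1.18606454e+01] [ 0.64916328  0.01685886 -1.70561722] 0.02215439025469727
call 0 turn [-0.02  0.04  0.02] shift [-0.0005  0.0112 -0.0004] per row [-0.0001  0.0022 -0.0001] [-0.    0.01  0.  ]
```

View pics/scene12.png

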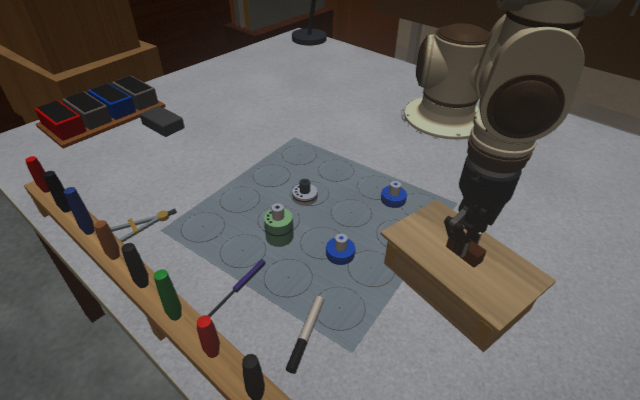

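Aligned over the rim. Slow final lowering, watching force.

Request:
{"method": "play_rows", "body": {
  "moves": [
    [[0,0,0],[0,0.002,0],5],
    [[0,0,0],[0,0.004,0],5],
    [[0,0,0],[0,0.006,0],5],
    [[0,0,0],[0,0.008,0],5],
    [[0,0,0],[0,0.009,0],5]
  ]
}}

```text
time: 19.55
ee_pos: [0.5423, 0.3054, 0.0844]
tcp_rot: [-90.0, 0.0, -11.9]
wrist_force: [-0.1, -0.2, -0.9]
opening: 0.0222
```

Request:
{"method": "play_rows", "body": {
  "moves": [
    [[0,0,0],[0,0.0005,0],5],
    [[0,0,0],[0,0.001,0],5],
    [[0,0,0],[0,0.001,0],5],
    [[0,0,0],[0,0.0015,0],5],
    [[0,0,0],[0,0.0015,0],5]
  ]
}}

```text
time: 20.05
ee_pos: [0.5425, 0.3055, 0.0836]
tcp_rot: [-90.0, -0.0, -11.9]
wrist_force: [-0.9, -0.5, 0.4]
opening: 0.0222
```

Request:
{"method": "play_rows", "body": {
  "moves": [
    [[0,0,0],[0,0.0005,0],5],
    [[0,0,0],[0,0.0005,0],5],
    [[0,0,0],[0,0.001,0],5],
    [[0,0,0],[0,0.001,0],5],
    [[0,0,0],[0,0.001,0],5]
  ]
}}

```text
time: 20.55
ee_pos: [0.5425, 0.3055, 0.0835]
tcp_rot: [-90.0, -0.0, -11.9]
wrist_force: [-4.2, -2.1, 8.6]
opening: 0.022
```

Seated on the rim (z stops at 83.5 mm, force up to 8.6 N). Ease off, release, retreat.

Request:
{"method": "play_rows", "body": {
  "moves": [
    [[0,0,0],[0,-0.0005,0],5],
    [[0,0,0],[0,-0.0005,0],27],
    [[0,0,0],[0,-0.0005,0],35],
    [[0,0,0],[0,-0.0005,0],55],
    [[0,0,0],[0,-0.0005,0],70]
  ]
}}

```text
time: 21.05
ee_pos: [0.5424, 0.3055, 0.0825]
tcp_rot: [-90.0, 0.0, -11.9]
wrist_force: [-0.7, -0.1, -0.0]
opening: 0.0578
```

Request:
{"method": "play_rows", "body": {
  "moves": [
    [[0,0,0],[0,-0.002,0],70],
    [[0,0,0],[0,-0.01,0],70],
    [[0,0,0],[0,-0.03,0],70],
    [[0,0,0],[0,-0.06,0],70],
    [[0,0,0],[0,-0.1,0],70]
  ]
}}

```text
time: 21.55
ee_pos: [0.5418, 0.3051, 0.183]
tcp_rot: [-90.1, 0.1, -11.9]
wrist_force: [1.4, 1.6, 0.9]
opening: 0.0594
```

Request:
{"method": "play_rows", "body": {
  "moves": [
    [[0,0,0],[0,-0.02,-0.03],70],
    [[0,0,0],[0,-0.04,-0.065],70],
    [[0,0,0],[0,-0.05,-0.1],70],
    [[0,0,0],[0,-0.05,-0.125],70],
    [[0,0,0],[0,-0.05,-0.14],70]
  ]
}}

```text
time: 22.05
ee_pos: [0.5135, 0.167, 0.2342]
tcp_rot: [-90.0, -0.1, -11.9]
wrist_force: [-0.1, 1.2, -1.2]
opening: 0.0596
```

Request:
{"method": "play_rows", "body": {
  "moves": [
    [[0,0,0],[-0.02,0,-0.03],70],
    [[0,0,0],[-0.05,0,-0.065],70],
    [[0,0,0],[-0.08,0,-0.1],70],
    [[0,0,0],[-0.1,0,-0.125],70],
    [[0,0,0],[-0.11,0,-0.14],70]
  ]
}}

```text
time: 22.55
ee_pos: [0.3756, 0.0532, 0.2333]
tcp_rot: [-90.0, -0.1, -11.9]
wrist_force: [0.7, -0.8, 0.1]
opening: 0.0595
```

```bash
python3 -c "
from h import *
for n in ('scene','top'):
  c=camera(n); cv2.imwrite('pics/%s13.png'%n,c['img'][:,:,::-1]);np.save('%s13.npy'%n,c,allow_pickle=True)
t,s=load('top13')['img'],load('scene13')['img']
cv2.imwrite('pics/t13c.png',cv2.resize(t[140:265,80:250,::-1],None,fx=4,fy=4,interpolation=cv2.INTER_CUBIC))
cv2.imwrite('pics/s13c.png',cv2.resize(s[190:360,370:570,::-1],None,fx=3.5,fy=3.5,interpolation=cv2.INTER_CUBIC))
o=get_obs();print(o['time'],o['ee_pos'],o['tcp_rot'],o['wrist_force'],o['opening'])
"
```

```text
22.65 [0.37623918 0.05328645 0.2335865 ] [-8.99728742e+01 -8.34377848e-02 -1.19298548e+01] [-0.22676709 -0.49247616 -0.19890131] 0.05943599460880462
```

View pics/scene13.png

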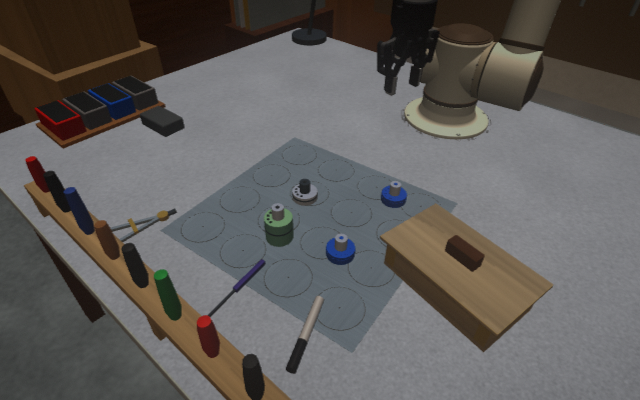

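View pics/t13c.png

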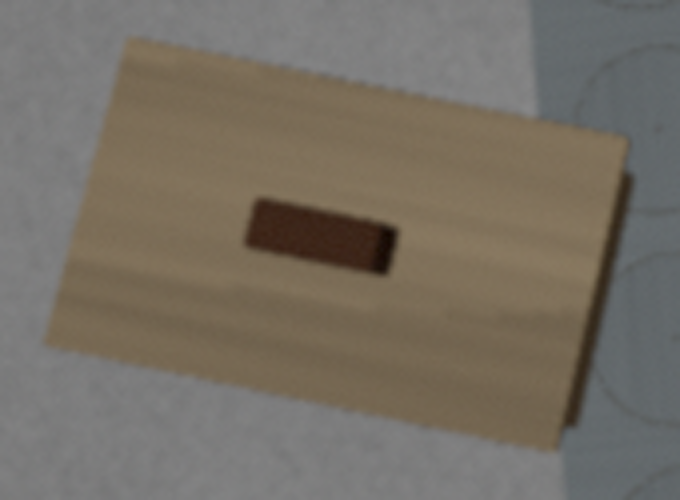

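View pics/s13c.png

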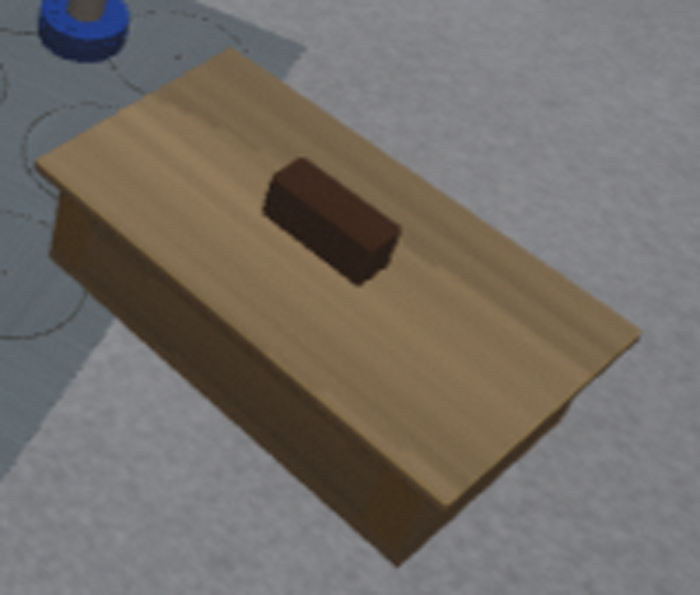

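Lid lies on the box, square. Top crop corners are (128,38), (628,138), (558,450) and (47,345). Scene crop corners are (445,507), (38,163), (232,48) and (640,335).

```bash
python3 -c "
from h import *
t,s=load('top13'),load('scene13')
T=lambda x,y:((x+.5)/4-.5+80,(y+.5)/4-.5+140); S=lambda x,y:((x+.5)/3.5-.5+370,(y+.5)/3.5-.5+190)
Q=[]
for a,b in ((T(128,38),S(445,507)),(T(628,138),S(38,163)),(T(558,450),S(232,48)),(T(47,345),S(640,335))):
  P,r=tri(t,a,s,b);Q.append(P);print(P.round(4),r.round(4))
Q=np.array(Q);print(Q.mean(0))
for i in range(4):
  d=Q[(i+1)%4]-Q[i];print(np.linalg.norm(d),np.degrees(np.arctan2(d[1],d[0]))%90-90)
"
```

```text
[0.6412 0.4109 0.0722] 0.0001
[0.5906 0.1721 0.0714] 0.0021
[0.4455 0.2017 0.0719] 0.0029
[0.4958 0.4416 0.0703] 0.0006
[0.54327385 0.30656617 0.07143603]
0.24408909460557238 -11.984814200088735
0.1479908586471123 -11.52946024368029
0.24510669786095388 -11.82020364746549
0.14870107052047826 -11.921762147690657
```

```bash
python3 -c "
from h import *
print(job_done())"
```

```text
the job is handed in; nothing more can be done
None
```

The low green drum is standing upright in the empty compartment and the lid is on the box, lying flat and square. The job was handed in at about 22.7 s.

- **Drum:** I gripped it by the hub and lowered it until the wrist felt the compartment floor (about 6 N). The wrist and scene pictures afterwards showed it upright and centred.
- **Lid:** I gripped it by the bar, carried it over at about 0.2 m and lowered it until it met the rim (about 9 N). I then eased off, released and moved the arm clear.
- **Position:** Measured from two views, the lid centre is at (0.543, 0.307) and the box at (0.542, 0.307). The lid's yaw is about -11.8° and the box's about -11.8°.
- **Flatness:** The four lid corners measured 70–72 mm high, so the lid is level within measuring error.
- **Disagreement:** The expected panel-top height is 74 mm. My two-view heights for the lid also read about 2.5 mm low while it lay on the bench, so I put this down to the measurement.
- **Left alone:** The last scene picture shows the tall drum, the blue look-alikes and the aluminium one still in place.

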